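# Close up the serviced rescue winch

## Task

The winch on the bench is ready to be closed. First swing the arm with the torque driver off to the left, until the driver is well clear of the winch (at least a hand's width outside the housing); only then fold the large drum cover and the small brake hatch over and press each one down fully home, so that its catch snaps and holds it shut. Leave the loose parts and tools on the bench as they lie.

Things in the scene. Friction and masses are not known exactly. Their poses are not given: they have to be found in the camera images.
- winch: the winch, bolted down: grey housing on an aluminium plate 280 x 190 mm. Origin: on the bench, under the axis of the drum. x from the small front pocket to the large drum well, y left, z up. Drum well 164 x 164 mm outside, centred on the origin, spoked cable drum inside. Brake pocket 82 mm (x) by 92 mm (y), centred at x = -127 mm. Both rims are 70 mm above the bench
- cover (a joint): angle of the large drum cover, rad: 0 fully home, 1.57 upright, 2.0 leaning back. Plate 164 mm (winch x) by 165 mm from the hinge, hinged on the right (winch -y) rim of the drum well, closing to the left. Stiff hinge, stays where left. At about 0.07 its nose, mid free edge, meets a sprung catch; forced past it with 10 to 15 N it snaps to 0
- cover_hinge (a point): middle of the drum cover's hinge line: winch frame (0, -85, 70) mm. The hinge runs along winch x; the plate is 10 mm thick, and closed its outer face is 11 mm above this point
- cover_press (a point): point on the outer face of the drum cover, mid-width, 20 mm in from the free edge (145 mm from the hinge); moves with the cover
- hatch (a joint): angle of the small brake hatch, rad: 0 fully home, 1.57 upright, 2.0 leaning back. Plate 82 mm (winch x) by 90 mm from the hinge, hinged on the left (winch +y) rim of the front pocket, closing to the right. Stiff hinge, stays where left. At about 0.13 its nose, mid free edge, meets a sprung catch; forced past it with 8 to 15 N it snaps to 0
- hatch_hinge (a point): middle of the hatch's hinge line: winch frame (-127, 46, 70) mm. The hinge runs along winch x; the plate is 8 mm thick, and closed its outer face is 9 mm above this point
- hatch_press (a point): point on the outer face of the hatch, mid-width, 20 mm in from the free edge (70 mm from the hinge); moves with the hatch
- stand: foot (90 x 90 x 14 mm) and round post of the swing arm, bolted down left of and beyond the winch. Origin: on the bench on the post's axis, about which the arm swings level; hub 44 mm across, top 212 mm above the bench
- boom (a joint): swing of the arm, rad: starts near 0, driver over the drum well, and grows clockwise seen from above: towards the robot, then out to the left. Stops at -0.35 and 1.9, stays where left (1 N at the driver moves it). A level bar 22 mm wide, 186 to 200 mm above the bench; the driver stands at its end, 250 mm from the post's axis
- driver_grip (a point): on the axis of the driver's black round handle: 28 mm diameter, standing upright on the arm's end from 200 to 272 mm above the bench; this point is 240 mm above the bench
- driver_bit (a point): lower end of the driver's bit, 115 mm above the bench, straight below driver_grip
- carabiner: bystander, not to be disturbed: dark steel carabiner, flat oval loop 84 x 64 mm, 12 mm thick, lying to the right of the winch's front. Origin under its middle
- bolt1: bystander, not to be disturbed: loose steel bolt 80 mm long, 13 mm head, lying right of the winch. Origin under its middle
- bolt2: bystander, not to be disturbed: second loose steel bolt, as bolt1. Origin under its middle
- bitblock: bystander, not to be disturbed: black block 25 x 85 mm holding upright driver bits, 30 mm tall. Origin under its middle
- sheave: bystander, not to be disturbed: aluminium rope sheave, 44 mm across, 24 mm tall, left of the winch under the swing arm. Origin under its middle
- wrench: bystander, not to be disturbed: steel open wrench lying flat at the right. Origin under its middle
- screwdriver: bystander, not to be disturbed: black-handled screwdriver lying at the left. Origin under its middle
- shell: bystander, not to be disturbed: open grey plastic half shell 130 x 130 x 40 mm at the left front. Origin under its middle

How it is judged:
By the outcome, as a careful person would: the job done as asked, in the order asked, and still so for the second after the job is handed in, with the robot touching nothing.
It also fails if it takes over 64 s, if anything falls off the work surface, if the arm or the gripper's body presses on something with over 40 N, if the wrist force passes 120 N, or if a joint passes its speed limit or range.

## Robot

A 7-joint arm with a two-finger parallel gripper is mounted at the origin on the work surface. World frame = base frame: x ahead of the robot, y to its left, z up, the work surface at z = 0. Lengths are in m, angles in rad, forces in N, time in s.
With the tool pointing down it reaches from about 0.425 to 0.925 m from the base axis. Payload 6.8 kg.
Tool frame: the origin (TCP) lies between the finger pads; the fingertips stand finger_overhang ahead of it and the grasp point (between the pads) lies 6 mm ahead of it (finger_overhang is the distance from the TCP to the fingertips, in m); z points along the fingers, y is the line along which they close (so a half turn about z gives the same grasp; the last joint's range is limited). The gripper opens to 85 mm and grips with 20 to 120 N. Pads are 22 mm wide; open, the fingers measure 114 mm over their backs; the gripper's body (76 mm by 85 mm) begins 54 mm behind the grasp point. The pads swing forward as they close: fully open they stand 13 mm farther back than shut.
Start: joints at [-0.108, 0.477, 0.022, 1.555, -0.011, 1.109, -0.083], TCP at [0.675, 0, 0.256] pointing down, gripper open.
Joint ranges: [-2.96, 2.96], [-0.34, 2.1], [-1.41, 1.46], [0.24, 2.44], [-1.37, 4.51], [0.17, 1.92], [-2.96, 2.96]. Speed limits (rad/s): [2.39, 2.39, 3.14, 3.14, 3.14, 3.14, 3.14].

## Interface

Orientations are given as a unit quaternion [w, x, y, z].
In Python, from station import * gives the robot as it stands.
- The arm moves only by the tool drive_tool, never from a script. Its argument "increments" is a list of rows, each an object of numbers: "claw": the finger opening in m, from 0 to 0.0854; "dx", "dy", "dz": the shift along the tool's x, y, z in m; "wx", "wy", "wz": the turn, a rotation vector about the tool's x, y, z in degrees. A call has 1 to 20 rows; each row shifts and turns the commanded pose from where the row before left it, along the tool's axes as they then stand; what a row does not reach is not made up. A row lasts 1/8 s, in which the tool goes at most 62.5 mm and 10.7 degrees, less where a joint would pass 70% of its speed; a pose out of reach is approached as far as the arm can. A call with a gripper value outside its range is refused whole. The fingers move at their own pace and stop on an object; "newtons" is the grip in N (left out, the last holds). Time passes only in rows, so rows that do not move let the fingers close. It gives the time, the measured TCP pose, the force, the opening and the grip force at its end, in the units of the state.
- get_obs(): the state, without advancing time (a new reading comes with each control period).
- read_camera(name): name is "scene" or "side" or "wrist"; returns (picture, depth): 384x512x3 uint8, red, green, blue; 384x512 float32, m along the optical axis (not along the pixel's ray), 0 where there is no reading.
- calibration(name): a dict with "intrinsics" (3x3 intrinsics, pixels), "R" (3x3) and "t" (3): a world point X has camera coordinates R X + t; the wrist camera has in their place "mount" (4x4, takes a point from camera to tool coordinates, whose origin is the TCP and whose axes are the flange's). Camera axes: x right, y down, z forward; pixel columns grow to the right and rows downward; lengths in m; the calibration is good to about 2 mm. The wrist camera is an equidistant fisheye: a pixel r from the principal point sees the ray r / f radians off the axis. A picture is of the moment at which its call begins: read the wrist's pose just before it. calibration takes no time and is no camera call.
- hand_in(): hands the job in; it is judged then, once.
The state is a dict: "t": time; "q": joint angles; "joint_vel": joint speeds; "joint_torque": joint torques, N m; "eef_pos": TCP position; "tool_rot": TCP orientation; "contact_force": force on the tool from outside, world axes, zero at the start; "torque": the same for the moment, N m; "gripper_width": opening from 0.0 (shut) to 1.0 (fully open); "grasp_force": force on a finger pad.
Only numpy, scipy, OpenCV 4.12 (cv2) and the standard library are available. Lean on these libraries where they do the work, as an engineer would, in place of code of your own. Each camera call takes 0.05 s, during which the arm holds its last target. There are 200 camera calls.

## Working session

There is one attempt and no reset: what is moved stays moved. The work goes in short steps, Python scripts to look and compute and a tool call to move; the robot and the scene stay as the last step left them, time stands still between calls to the robot, and variables do not carry over. Pictures are saved under pics/ and viewed, at most 10 in all, crops included, and the job is handed in when it is done.

Besides the shell and the picture viewer there is one more tool, called by a JSON object that holds its "fn" and its "kwargs". drive_tool: Moves the arm, as the interface text tells. Its arguments: {"type":"object","properties":{"increments":{"type":"array","items":{"type":"object","properties":{"claw":{"type":"number"},"dx":{"type":"number"},"dy":{"type":"number"},"dz":{"type":"number"},"wx":{"type":"number"},"wy":{"type":"number"},"wz":{"type":"number"}}}},"newtons":{"type":"number"}},"required":["increments"]}

```bash
mkdir -p pics
cat > h.py <<'E'
from station import *
import numpy as np, cv2
def pts(name):
    im,d=read_camera(name); c=calibration(name); K=np.array(c["intrinsics"]);R=np.array(c["R"]);t=np.array(c["t"])
    v,u=np.mgrid[:384,:512]
    X=np.stack([(u-K[0,2])/K[0,0]*d,(v-K[1,2])/K[1,1]*d,d],-1)
    return im,d,(X-t)@R
E
python3 - <<'E'
from h import *
o=get_obs();print(o)
for n in("scene","side"):
    im,d,P=pts(n); np.savez(f"{n}.npz",im=im,d=d,P=P); c=calibration(n); print(n,c)
    cv2.imwrite(f"pics/{n}0.png",cv2.resize(im[:,:,::-1],(800,600),interpolation=cv2.INTER_CUBIC))
E
```

```text
{'t': 0.0, 'q': array([-0.10810282,  0.47778264,  0.02235158,  1.55646311, -0.01145018,
        1.10933027, -0.08308557]), 'joint_vel': array([0.00056622, 0.00063956, 0.0002387 , 0.00211763, 0.00013929,
       0.00059146, 0.00061257]), 'joint_torque': array([-5.45967814e-04, -5.96443820e+01,  1.60769675e+00, -2.81194621e+01,
        1.24063640e-02,  9.39900521e-03,  2.20753498e-05]), 'eef_pos': array([ 6.74439646e-01, -3.16413775e-05,  2.55332727e-01]), 'tool_rot': array([-5.86206323e-04,  7.07088645e-01,  7.07124308e-01, -7.18951554e-04]), 'contact_force': array([ 0.53659152,  0.07588205, -0.10974532]), 'torque': array([0.01697991, 0.00610328, 0.03135476]), 'grasp_force': 0.0, 'gripper_width': 0.9972135676785792}
scene {'intrinsics': array([[410.94064101,   0.        , 249.47117339],
       [  0.        , 410.94064101, 190.18138913],
       [  0.        ,   0.        ,   1.        ]]), 'R': array([[ 7.94341869e-01,  6.07470634e-01,  6.51067237e-04],
       [ 4.96559210e-01, -6.48693541e-01, -5.76737064e-01],
       [-3.49928487e-01,  4.58449691e-01, -8.16929578e-01]]), 't': array([-0.37812998, -0.1810371 ,  1.49588165])}
side {'intrinsics': array([[363.29888508,   0.        , 257.87237754],
       [  0.        , 363.29888508, 196.60812849],
       [  0.        ,   0.        ,   1.        ]]), 'R': array([[-0.80133529, -0.5977446 , -0.0237307 ],
       [-0.25278311,  0.37430079, -0.89218811],
       [ 0.54218304, -0.70894309, -0.45104017]]), 't': array([0.41056122, 0.30165727, 0.78790918])}
```

View pics/scene0.png

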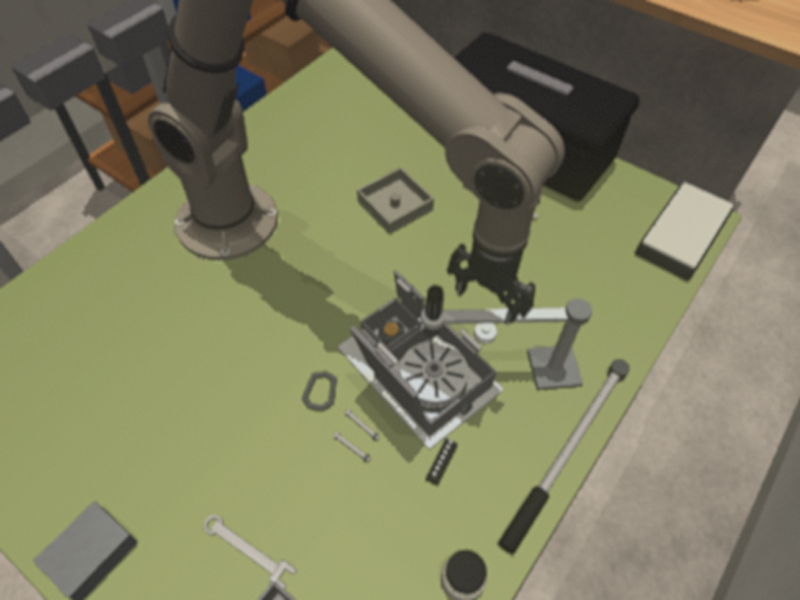

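View pics/side0.png

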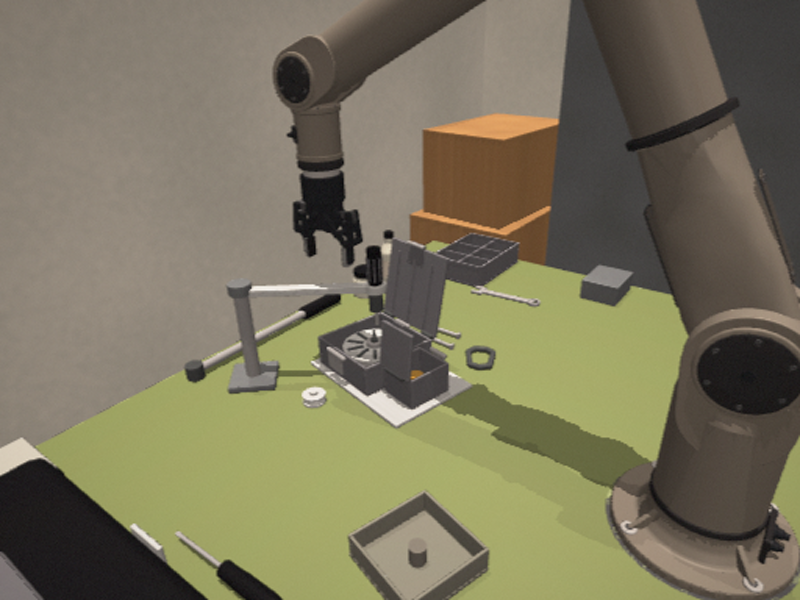

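The scene view shows the drum at about (434,368), the driver handle at (434,290) and the post top at (577,308). The cover stands near (375,360), edge-on, and the hatch is near (408,295). I'll measure these from depth.

Run:
```python
from h import *
for n in("scene","side"):
    z=np.load(n+".npz");P=z["P"];im=z["im"]
    print(n)
    def at(u,v):
        u=int(u/1.5625);v=int(v/1.5625);return np.median(P[v-1:v+2,u-1:u+2].reshape(-1,3),0).round(3)
    L={"scene":dict(post=(577,308),drum=(434,368),grip=(434,290),boom=(520,314),hatch=(408,297),cover=(378,352),sheave=(485,330),plateR=(430,441),plateL=(343,348),plateF=(499,388),rim=(492,375)),
     "side":dict(post=(238,287),grip=(375,252),cover_a=(396,243),cover_b=(445,256),cover_c=(415,290),hatch=(397,350),h_b=(411,335),h_a=(386,320),plateN=(398,423),plateE=(470,384))}[n]
    for k,p in L.items(): print(k,at(*p))
A=np.concatenate([np.load(n+".npz")["P"].reshape(-1,3) for n in("scene",)])
B=np.load("side.npz")["P"].reshape(-1,3)
for nm,Q in(("scene",A),("side",B)):
    m=(abs(Q[:,2]-.07)<.004)&(Q[:,0]>.45)&(Q[:,0]<.9)&(abs(Q[:,1])<.3)
    r=Q[m];print(nm,len(r),r.min(0),r.max(0),cv2.minAreaRect(r[:,:2].astype(np.float32)*1000))
```

```text
scene
post [0.792 0.112 0.21 ]
drum [ 0.624 -0.061  0.065]
grip [ 0.597 -0.042  0.271]
boom [ 0.737 -0.012  0.294]
hatch [0.512 0.008 0.122]
cover [ 0.582 -0.174  0.234]
sheave [0.645 0.094 0.021]
plateR [ 0.69  -0.16   0.006]
plateL [ 0.436 -0.105  0.006]
plateF [0.733 0.008 0.006]
rim [ 0.718 -0.011  0.068]
side
post [0.783 0.129 0.213]
grip [ 0.591 -0.033  0.268]
cover_a [ 0.662 -0.184  0.224]
cover_b [ 0.795 -0.574  0.039]
cover_c [ 0.596 -0.153  0.146]
hatch [0.505 0.023 0.12 ]
h_b [0.477 0.019 0.158]
h_a [ 0.658 -0.14   0.064]
plateN [0.474 0.069 0.008]
plateE [ 0.435 -0.105  0.006]
scene 542 [ 0.45289865 -0.29978884  0.06600191] [0.88859077 0.11436209 0.07389904] ((660.719482421875, -128.27203369140625), (383.5736083984375, 420.7371520996094), 10.820964813232422)
side 555 [ 0.4523494  -0.29879004  0.0660007 ] [0.89142193 0.13184775 0.07398336] ((660.1666870117188, -120.75808715820312), (381.5625, 440.559326171875), 11.624950408935547)
```

Run:
```python
import station; print([n for n in dir(station) if n[0]!='_'], getattr(station,"finger_overhang",None))
```

```text
['PlanningError', 'calibration', 'finger_overhang', 'get_obs', 'hand_in', 'read_camera'] 0.025
```

{"fn": "drive_tool", "kwargs": {"increments": [{"dz":-0.035},{"dz":-0.035},{"dy":-0.03,"dx":-0.01},{"dy":-0.03,"dx":-0.015},{"dy":-0.02,"dx":-0.013},{}]}}

```text
schema error: expected keys claw, dx, dy, dz, wx, wy, wz
```

{"fn": "drive_tool", "kwargs": {"increments": [{"claw":0.085,"dx":0,"dy":0,"dz":-0.035,"wx":0,"wy":0,"wz":0},{"claw":0.085,"dx":0,"dy":0,"dz":-0.035,"wx":0,"wy":0,"wz":0},{"claw":0.085,"dx":-0.01,"dy":-0.03,"dz":0,"wx":0,"wy":0,"wz":0},{"claw":0.085,"dx":-0.015,"dy":-0.03,"dz":0,"wx":0,"wy":0,"wz":0},{"claw":0.085,"dx":-0.013,"dy":-0.02,"dz":0,"wx":0,"wy":0,"wz":0},{"claw":0.085,"dx":0,"dy":0,"dz":0,"wx":0,"wy":0,"wz":0}], "newtons": 30}}

```text
t: 0.85
eef_pos: [0.5938, -0.0394, 0.3264]
tool_rot: [-0.0, 0.708, 0.706, -0.0]
contact_force: [0.3, -0.5, 0.1]
gripper_width: 0.996
grasp_force: 0.0
```

Run:
```python
from h import *
o=get_obs();print(o["t"],o["eef_pos"],o["contact_force"])
im,d=read_camera("wrist");c=calibration("wrist");print(c)
np.savez("w0.npz",im=im,d=d,p=o["eef_pos"],q=o["tool_rot"])
cv2.imwrite("pics/w0.png",im[:,:,::-1])
```

```text
0.85 [ 0.59384701 -0.03943897  0.32635192] [ 0.30140704 -0.51316531  0.05331542]
{'intrinsics': array([[297.31863964,   0.        , 250.02610005],
       [  0.        , 297.31863964, 196.51017459],
       [  0.        ,   0.        ,   1.        ]]), 'mount': array([[ 1.80868954e-04, -9.44479223e-01, -3.28571096e-01,
         8.43897118e-02],
       [ 9.99999547e-01, -1.36308750e-04,  9.42291207e-04,
        -8.89978052e-06],
       [-9.34761583e-04, -3.28571117e-01,  9.44478770e-01,
        -1.18167242e-01],
       [ 0.00000000e+00,  0.00000000e+00,  0.00000000e+00,
         1.00000000e+00]])}
```

View pics/w0.png

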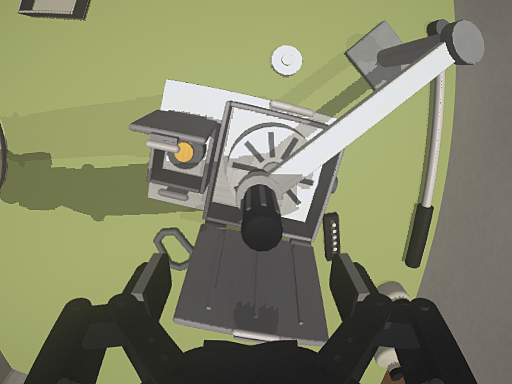

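The wrist view shows the handle top at (262,235), between the fingers. The post top is at (467,42). The hatch runs from (130,125) to (213,125), and the cover spans (175,320)–(328,340).

```bash
cat >> h.py <<'E'
from scipy.spatial.transform import Rotation as Ro
def wray(u,v,p,q):
    c=calibration("wrist");K=c["intrinsics"];M=c["mount"]
    a=np.array([(u-K[0,2])/K[0,0],(v-K[1,2])/K[1,1]]);r=np.hypot(*a)
    ray=np.array([*(a/r*np.sin(r)),np.cos(r)])
    Rt=Ro.from_quat([q[1],q[2],q[3],q[0]]).as_matrix()
    return p+Rt@M[:3,3], Rt@M[:3,:3]@ray
def onz(u,v,p,q,z):
    o,r=wray(u,v,p,q); return (o+r*(z-o[2])/r[2]).round(4)
E
python3 - <<'E'
from h import *
z=np.load("w0.npz");p,q=z["p"],z["q"]
for n,u,v,h in [("grip",262,236,.272),("post",467,42,.212),("hub",270,168,.065),("plateNL",165,80,.006),("plateNR",149,196,.006),("rimNL",230,102,.07),("rimFR",302,240,.07),("coverTL",175,320,.232),("coverTR",328,340,.232),("pocket",182,153,.03),("rimFL",342,152,.07)]: print(n,onz(u,v,p,q,h))
E
```

```text
grip [ 0.6017 -0.0422  0.272 ]
post [0.7945 0.1145 0.212 ]
hub [ 0.6203 -0.0476  0.065 ]
plateNL [0.4687 0.0748 0.006 ]
plateNR [ 0.4299 -0.1065  0.006 ]
rimNL [0.5694 0.0387 0.07  ]
rimFR [ 0.6682 -0.1516  0.07  ]
coverTL [ 0.5205 -0.1565  0.232 ]
coverTR [ 0.6746 -0.1869  0.232 ]
pocket [ 0.4962 -0.0329  0.03  ]
rimFL [ 0.7153 -0.0237  0.07  ]
```

{"fn": "drive_tool", "kwargs": {"increments": [{"claw":0.085,"dx":-0.001,"dy":0.006,"dz":0.03,"wx":0,"wy":0,"wz":0},{"claw":0.085,"dx":0,"dy":0,"dz":0.03,"wx":0,"wy":0,"wz":0},{"claw":0.085,"dx":0,"dy":0,"dz":0.016,"wx":0,"wy":0,"wz":0},{"claw":0.02,"dx":0,"dy":0,"dz":0,"wx":0,"wy":0,"wz":0},{"claw":0.02,"dx":0,"dy":0,"dz":0,"wx":0,"wy":0,"wz":0},{"claw":0.02,"dx":0,"dy":0,"dz":0,"wx":0,"wy":0,"wz":0},{"claw":0.02,"dx":0,"dy":0,"dz":0,"wx":0,"wy":0,"wz":0},{"claw":0.02,"dx":0,"dy":0,"dz":0,"wx":0,"wy":0,"wz":0}], "newtons": 30}}

```text
t: 1.9
eef_pos: [0.6016, -0.0391, 0.2516]
tool_rot: [0.001, 0.707, 0.707, 0.001]
contact_force: [-1.2, 0.0, 5.4]
gripper_width: 0.32
grasp_force: 29.7
```

Run:
```python
import numpy as np
a=np.radians(np.linspace(218.8,140.8,14));p=np.c_[.7945+.2476*np.cos(a),.1161+.2476*np.sin(a)]
print(p[-1]);
for d in np.diff(p.round(3),axis=0):print("dx %.3f dy %.3f"%(d[1],d[0]))
```

```text
[0.60262374 0.27259046]
dx 0.021 dy -0.016
dx 0.022 dy -0.013
dx 0.024 dy -0.010
dx 0.025 dy -0.008
dx 0.025 dy -0.005
dx 0.026 dy -0.003
dx 0.026 dy 0.000
dx 0.026 dy 0.003
dx 0.025 dy 0.006
dx 0.025 dy 0.008
dx 0.023 dy 0.010
dx 0.023 dy 0.013
dx 0.021 dy 0.016
```

{"fn": "drive_tool", "kwargs": {"increments": [{"claw":0.02,"dx":0.021,"dy":-0.016,"dz":0,"wx":0,"wy":0,"wz":0},{"claw":0.02,"dx":0.022,"dy":-0.013,"dz":0,"wx":0,"wy":0,"wz":0},{"claw":0.02,"dx":0.024,"dy":-0.01,"dz":0,"wx":0,"wy":0,"wz":0},{"claw":0.02,"dx":0.025,"dy":-0.008,"dz":0,"wx":0,"wy":0,"wz":0}]}}

```text
t: 2.4
eef_pos: [0.5552, 0.0526, 0.2515]
tool_rot: [0.002, 0.708, 0.706, 0.001]
contact_force: [6.0, -2.3, 0.2]
gripper_width: 0.317
grasp_force: 30.9
```

{"fn": "drive_tool", "kwargs": {"increments": [{"claw":0.02,"dx":0.025,"dy":-0.005,"dz":0,"wx":0,"wy":0,"wz":0},{"claw":0.02,"dx":0.026,"dy":-0.003,"dz":0,"wx":0,"wy":0,"wz":0},{"claw":0.02,"dx":0.026,"dy":0,"dz":0,"wx":0,"wy":0,"wz":0},{"claw":0.02,"dx":0.026,"dy":0.003,"dz":0,"wx":0,"wy":0,"wz":0},{"claw":0.02,"dx":0.025,"dy":0.006,"dz":0,"wx":0,"wy":0,"wz":0},{"claw":0.02,"dx":0.025,"dy":0.008,"dz":0,"wx":0,"wy":0,"wz":0},{"claw":0.02,"dx":0.023,"dy":0.01,"dz":0,"wx":0,"wy":0,"wz":0},{"claw":0.02,"dx":0.023,"dy":0.013,"dz":0,"wx":0,"wy":0,"wz":0},{"claw":0.02,"dx":0.021,"dy":0.016,"dz":0,"wx":0,"wy":0,"wz":0},{"claw":0.02,"dx":0,"dy":0,"dz":0,"wx":0,"wy":0,"wz":0}]}}

```text
t: 3.65
eef_pos: [0.598, 0.2817, 0.2514]
tool_rot: [-0.005, 0.705, 0.71, 0.001]
contact_force: [-15.0, 10.5, 9.4]
gripper_width: 0.302
grasp_force: 30.4
```

{"fn": "drive_tool", "kwargs": {"increments": [{"claw":0.07,"dx":0,"dy":0,"dz":0,"wx":0,"wy":0,"wz":0},{"claw":0.07,"dx":0,"dy":0,"dz":0,"wx":0,"wy":0,"wz":0},{"claw":0.07,"dx":0,"dy":0,"dz":0,"wx":0,"wy":0,"wz":0},{"claw":0.07,"dx":0,"dy":0,"dz":0,"wx":0,"wy":0,"wz":0},{"claw":0.07,"dx":0,"dy":0,"dz":-0.03,"wx":0,"wy":0,"wz":0},{"claw":0.07,"dx":0,"dy":0,"dz":-0.035,"wx":0,"wy":0,"wz":0},{"claw":0.07,"dx":0,"dy":0,"dz":-0.035,"wx":0,"wy":0,"wz":0},{"claw":0,"dx":0,"dy":0,"dz":0,"wx":0,"wy":0,"wz":6},{"claw":0,"dx":0,"dy":0,"dz":0,"wx":0,"wy":0,"wz":6},{"claw":0,"dx":0,"dy":0,"dz":0,"wx":0,"wy":0,"wz":0}]}}

```text
t: 4.9
eef_pos: [0.6021, 0.2728, 0.3503]
tool_rot: [0.0, 0.777, 0.63, 0.0]
contact_force: [-0.3, 0.1, 0.1]
gripper_width: 0.18
grasp_force: 0.0
```

Run:
```python
from h import *
o=get_obs();print(o["t"],o["eef_pos"],o["tool_rot"],o["contact_force"])
im,d=read_camera("scene")
cv2.imwrite("pics/s1.png",cv2.resize(im[140:320,180:420,::-1],(800,600),interpolation=cv2.INTER_CUBIC))
```

```text
4.9 [0.60210169 0.27275684 0.35031953] [1.22853859e-04 7.76990476e-01 6.29512339e-01 1.39161424e-05] [-0.27613006  0.13058669  0.09443867]
```

View pics/s1.png

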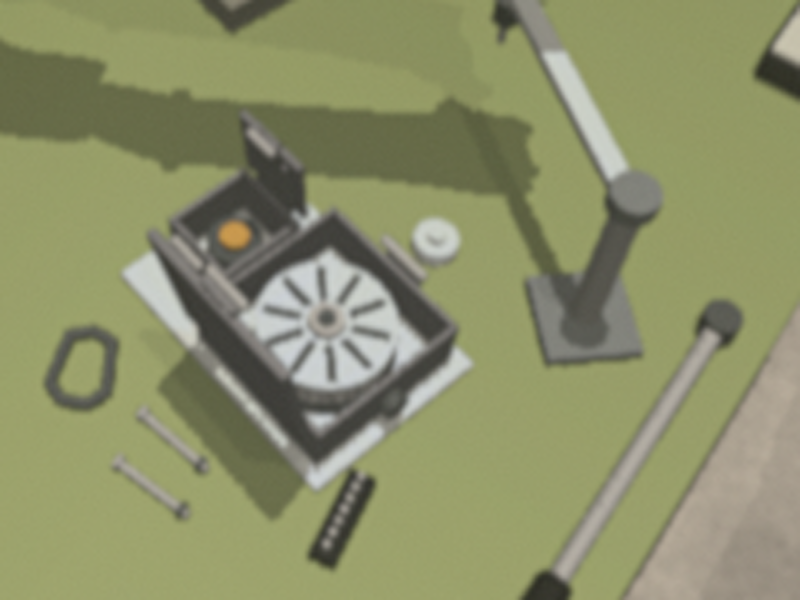

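The arm now points away from the winch. Visible: hub (325,318), rim corners (335,212), (455,327) and (318,458), with the hatch and cover still open. I'll refine the winch pose from these.

Run:
```python
from h import *
c=calibration("scene");K=c["intrinsics"];R=c["R"];t=c["t"];o=-R.T@t
def on(u,v,z):
    u=180+u/3.3333-.35;v=140+v/3.3333-.35
    r=R.T@np.array([(u-K[0,2])/K[0,0],(v-K[1,2])/K[1,1],1]);return (o+r*(z-o[2])/r[2])[:2].round(4)
for n,u,v,z in[("hub",325,318,.06),("NL",335,211,.07),("FL",456,326,.07),("FR",318,460,.07),("plFL",473,363,.006),("plFR",316,490,.006),("plNR",122,271,.006),("pocNL",240,172,.07),("pocNR",173,220,.07)]:print(n,on(u,v,z))
```

```text
hub [ 0.6225 -0.0583]
NL [0.5683 0.0336]
FL [ 7.199e-01 -6.000e-04]
FR [ 0.6965 -0.1741]
plFL [0.7404 0.0115]
plFR [ 0.6976 -0.1729]
plNR [ 0.4264 -0.1072]
pocNL [0.4727 0.0154]
pocNR [ 0.4566 -0.0643]
```

{"fn": "drive_tool", "kwargs": {"increments": [{"claw":0,"dx":0,"dy":0,"dz":0,"wx":0,"wy":0,"wz":1},{"claw":0,"dx":-0.052,"dy":0.0095,"dz":0,"wx":0,"wy":0,"wz":0},{"claw":0,"dx":-0.052,"dy":0.0095,"dz":0,"wx":0,"wy":0,"wz":0},{"claw":0,"dx":-0.052,"dy":0.0095,"dz":0,"wx":0,"wy":0,"wz":0},{"claw":0,"dx":-0.052,"dy":0.0095,"dz":0,"wx":0,"wy":0,"wz":0},{"claw":0,"dx":-0.052,"dy":0.0095,"dz":0,"wx":0,"wy":0,"wz":0},{"claw":0,"dx":-0.052,"dy":0.0095,"dz":0,"wx":0,"wy":0,"wz":0},{"claw":0,"dx":-0.052,"dy":0.0095,"dz":0,"wx":0,"wy":0,"wz":0},{"claw":0,"dx":-0.052,"dy":0.0095,"dz":0,"wx":0,"wy":0,"wz":0},{"claw":0,"dx":-0.052,"dy":0.0095,"dz":0,"wx":0,"wy":0,"wz":0},{"claw":0,"dx":-0.052,"dy":0.0095,"dz":0,"wx":0,"wy":0,"wz":0},{"claw":0,"dx":0,"dy":0,"dz":0.03,"wx":0,"wy":0,"wz":0},{"claw":0,"dx":0,"dy":0,"dz":0.03,"wx":0,"wy":0,"wz":0},{"claw":0,"dx":0,"dy":0,"dz":0.03,"wx":0,"wy":0,"wz":0},{"claw":0,"dx":0,"dy":0,"dz":0.03,"wx":0,"wy":0,"wz":0},{"claw":0,"dx":0,"dy":0,"dz":0,"wx":0,"wy":0,"wz":0}]}}

```text
t: 6.95
eef_pos: [0.5762, -0.2544, 0.228]
tool_rot: [-0.002, 0.782, 0.623, -0.001]
contact_force: [-0.2, 0.4, 0.5]
gripper_width: -0.001
grasp_force: 0.0
```

```bash
cat >> h.py <<'E'
O=np.array([.623,-.060]);a=np.radians(-13);EX=np.array([np.cos(a),np.sin(a)]);EY=np.array([-np.sin(a),np.cos(a)])
def wf(p): r=np.asarray(p)[:2]-O; return np.array([r@EX,r@EY,p[2]]).round(4)
E
python3 - <<'E'
from h import *
o=get_obs();p=o["eef_pos"];print(o["t"],p,wf(p),o["contact_force"])
im,d=read_camera("wrist");cv2.imwrite("pics/w1.png",im[:,:,::-1])
# tool tip path: tip corner at s=.14
for th in np.linspace(1.57,0,11):
    print(round(th,2),((-.085+.14*np.cos(th)-.011*np.sin(th)-.011)*1000).round(), ((.07+.14*np.sin(th)+.011*np.cos(th)+.025)*1000).round())
E
```

```text
6.95 [ 0.57615486 -0.2544195   0.22797012] [-0.0019 -0.2     0.228 ] [-0.20886014  0.40077404  0.46347187]
1.57 -107.0 235.0
1.41 -85.0 235.0
1.26 -63.0 232.0
1.1 -42.0 225.0
0.94 -23.0 215.0
0.78 -5.0 202.0
0.63 11.0 186.0
0.47 24.0 168.0
0.31 34.0 149.0
0.16 41.0 128.0
0.0 44.0 106.0
```

View pics/w1.png

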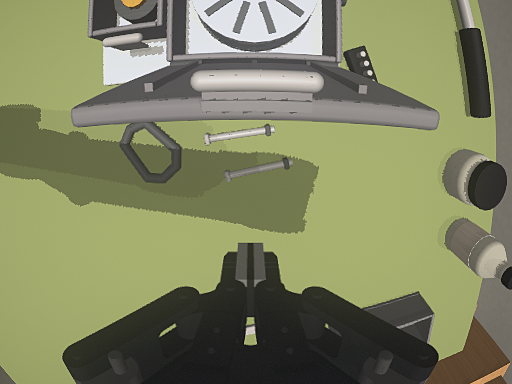

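The wrist view shows the cover's free edge straight ahead, from (75,115) to (437,115), with the closed fingers centred behind it. Start pushing.

{"fn": "drive_tool", "kwargs": {"increments": [{"claw":0,"dx":0.025,"dy":0,"dz":0,"wx":0,"wy":0,"wz":0},{"claw":0,"dx":0.02,"dy":0,"dz":-0.003,"wx":0,"wy":0,"wz":0},{"claw":0,"dx":0.012,"dy":0,"dz":-0.002,"wx":0,"wy":0,"wz":0},{"claw":0,"dx":0.012,"dy":0,"dz":-0.002,"wx":0,"wy":0,"wz":0},{"claw":0,"dx":0.012,"dy":0,"dz":0,"wx":0,"wy":0,"wz":0},{"claw":0,"dx":0.012,"dy":0,"dz":0,"wx":0,"wy":0,"wz":0},{"claw":0,"dx":0.011,"dy":0,"dz":0,"wx":0,"wy":0,"wz":0},{"claw":0,"dx":0.011,"dy":0,"dz":0,"wx":0,"wy":0,"wz":0}]}}

```text
t: 8.0
eef_pos: [0.6036, -0.1424, 0.2372]
tool_rot: [-0.0, 0.783, 0.622, -0.0]
contact_force: [1.0, -0.4, -1.3]
gripper_width: -0.001
grasp_force: 0.7
```

{"fn": "drive_tool", "kwargs": {"increments": [{"claw":0,"dx":0.011,"dy":0,"dz":0.002,"wx":0,"wy":0,"wz":0},{"claw":0,"dx":0.011,"dy":0,"dz":0.003,"wx":0,"wy":0,"wz":0},{"claw":0,"dx":0.011,"dy":0,"dz":0.003,"wx":0,"wy":0,"wz":0},{"claw":0,"dx":0.01,"dy":0,"dz":0.004,"wx":0,"wy":0,"wz":0},{"claw":0,"dx":0.01,"dy":0,"dz":0.005,"wx":0,"wy":0,"wz":0},{"claw":0,"dx":0.009,"dy":0,"dz":0.005,"wx":0,"wy":0,"wz":0},{"claw":0,"dx":0.009,"dy":0,"dz":0.006,"wx":0,"wy":0,"wz":0},{"claw":0,"dx":0.009,"dy":0,"dz":0.007,"wx":0,"wy":0,"wz":0}]}}

```text
t: 9.0
eef_pos: [0.6216, -0.0644, 0.2019]
tool_rot: [-0.0, 0.783, 0.622, 0.0]
contact_force: [0.5, 0.6, 0.8]
gripper_width: 0.001
grasp_force: 0.5
```

{"fn": "drive_tool", "kwargs": {"increments": [{"claw":0,"dx":0.008,"dy":0,"dz":0.008,"wx":0,"wy":0,"wz":0},{"claw":0,"dx":0.008,"dy":0,"dz":0.008,"wx":0,"wy":0,"wz":0},{"claw":0,"dx":0.007,"dy":0,"dz":0.009,"wx":0,"wy":0,"wz":0},{"claw":0,"dx":0.006,"dy":0,"dz":0.009,"wx":0,"wy":0,"wz":0},{"claw":0,"dx":0.005,"dy":0,"dz":0.009,"wx":0,"wy":0,"wz":0},{"claw":0,"dx":0.005,"dy":0,"dz":0.01,"wx":0,"wy":0,"wz":0},{"claw":0,"dx":0.004,"dy":0,"dz":0.01,"wx":0,"wy":0,"wz":0},{"claw":0,"dx":0.003,"dy":0,"dz":0.01,"wx":0,"wy":0,"wz":0},{"claw":0,"dx":0,"dy":0,"dz":0,"wx":0,"wy":0,"wz":0}]}}

```text
t: 10.12
eef_pos: [0.6311, -0.02, 0.1281]
tool_rot: [-0.001, 0.783, 0.623, -0.001]
contact_force: [0.2, 0.2, 0.4]
gripper_width: -0.003
grasp_force: 0.0
```

{"fn": "drive_tool", "kwargs": {"increments": [{"claw":0,"dx":0.01,"dy":0,"dz":0.002,"wx":0,"wy":0,"wz":0},{"claw":0,"dx":0.006,"dy":0,"dz":0.004,"wx":0,"wy":0,"wz":0},{"claw":0,"dx":0,"dy":0,"dz":0.005,"wx":0,"wy":0,"wz":0},{"claw":0,"dx":0,"dy":0,"dz":0.003,"wx":0,"wy":0,"wz":0},{"claw":0,"dx":0,"dy":0,"dz":0,"wx":0,"wy":0,"wz":0}]}}

```text
t: 10.75
eef_pos: [0.6355, -0.0041, 0.1159]
tool_rot: [-0.0, 0.783, 0.623, 0.0]
contact_force: [-1.9, 1.8, 6.0]
gripper_width: -0.0
grasp_force: 3.0
```

{"fn": "drive_tool", "kwargs": {"increments": [{"claw":0,"dx":0,"dy":0,"dz":0.003,"wx":0,"wy":0,"wz":0},{"claw":0,"dx":0,"dy":0,"dz":0,"wx":0,"wy":0,"wz":0}]}}

```text
t: 11.0
eef_pos: [0.6357, -0.004, 0.1151]
tool_rot: [-0.0, 0.783, 0.622, 0.001]
contact_force: [-8.0, 2.8, 21.1]
gripper_width: 0.001
grasp_force: 10.7
```

{"fn": "drive_tool", "kwargs": {"increments": [{"claw":0,"dx":0,"dy":0,"dz":0.002,"wx":0,"wy":0,"wz":0},{"claw":0,"dx":0,"dy":0,"dz":0,"wx":0,"wy":0,"wz":0}]}}

```text
t: 11.25
eef_pos: [0.6358, -0.0038, 0.1128]
tool_rot: [-0.0, 0.783, 0.623, 0.001]
contact_force: [-6.8, 2.4, 17.8]
gripper_width: 0.003
grasp_force: 9.4
```

{"fn": "drive_tool", "kwargs": {"increments": [{"claw":0,"dx":0,"dy":0,"dz":0.002,"wx":0,"wy":0,"wz":0},{"claw":0,"dx":0,"dy":0,"dz":0.001,"wx":0,"wy":0,"wz":0},{"claw":0,"dx":0,"dy":0,"dz":0,"wx":0,"wy":0,"wz":0}]}}

```text
t: 11.62
eef_pos: [0.6357, -0.004, 0.1076]
tool_rot: [-0.0, 0.782, 0.623, 0.001]
contact_force: [0.7, 0.6, 1.7]
gripper_width: -0.002
grasp_force: 0.9
```

{"fn": "drive_tool", "kwargs": {"increments": [{"claw":0,"dx":0,"dy":0,"dz":0.002,"wx":0,"wy":0,"wz":0},{"claw":0,"dx":0,"dy":0,"dz":0.002,"wx":0,"wy":0,"wz":0},{"claw":0,"dx":0,"dy":0,"dz":0,"wx":0,"wy":0,"wz":0}]}}

```text
t: 12.0
eef_pos: [0.6358, -0.0048, 0.1056]
tool_rot: [0.0, 0.783, 0.622, 0.0]
contact_force: [-7.2, 2.1, 21.1]
gripper_width: -0.003
grasp_force: 10.7
```

{"fn": "drive_tool", "kwargs": {"increments": [{"claw":0,"dx":0,"dy":0,"dz":-0.03,"wx":0,"wy":0,"wz":0},{"claw":0,"dx":0,"dy":0,"dz":-0.04,"wx":0,"wy":0,"wz":0},{"claw":0,"dx":0,"dy":0,"dz":-0.05,"wx":0,"wy":0,"wz":0},{"claw":0,"dx":0.03,"dy":-0.042,"dz":0,"wx":0,"wy":0,"wz":0},{"claw":0,"dx":0.03,"dy":-0.042,"dz":0,"wx":0,"wy":0,"wz":0},{"claw":0,"dx":0.03,"dy":-0.043,"dz":0,"wx":0,"wy":0,"wz":0},{"claw":0,"dx":0,"dy":0,"dz":0.03,"wx":0,"wy":0,"wz":0},{"claw":0,"dx":0,"dy":0,"dz":0.027,"wx":0,"wy":0,"wz":0},{"claw":0,"dx":0,"dy":0,"dz":0,"wx":0,"wy":0,"wz":0}]}}

```text
t: 13.12
eef_pos: [0.5303, 0.1105, 0.1642]
tool_rot: [-0.001, 0.783, 0.622, -0.002]
contact_force: [-1.2, -0.6, -0.2]
gripper_width: -0.002
grasp_force: 0.0
```

Run:
```python
from h import *
o=get_obs();p=o["eef_pos"];print(o["t"],p,wf(p),o["contact_force"])
im,d=read_camera("wrist");cv2.imwrite("pics/w2.png",im[:,:,::-1])
im,d=read_camera("scene")
cv2.imwrite("pics/s2.png",cv2.resize(im[140:320,180:420,::-1],(800,600),interpolation=cv2.INTER_CUBIC))
```

```text
13.125 [0.53029087 0.11050928 0.16423035] [-0.1287  0.1453  0.1642] [-1.16679357 -0.55742491 -0.16372473]
```

View pics/s2.png

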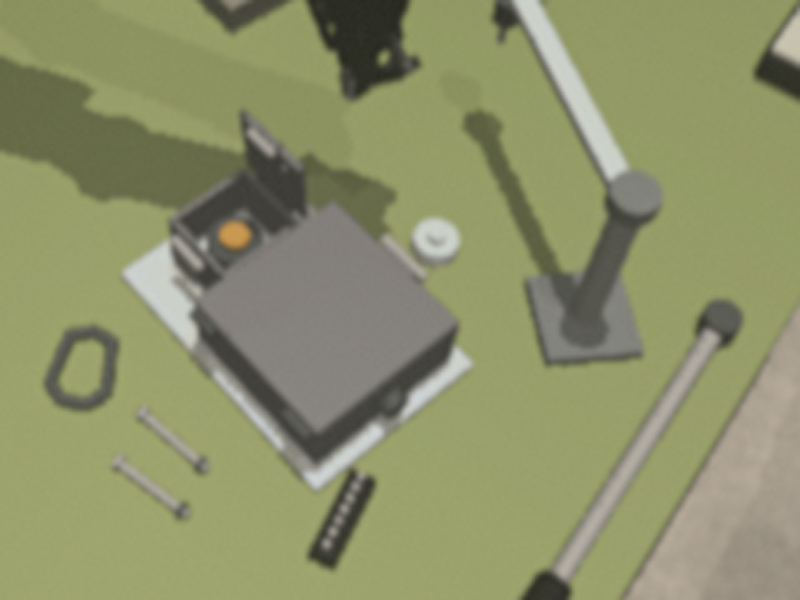

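View pics/w2.png

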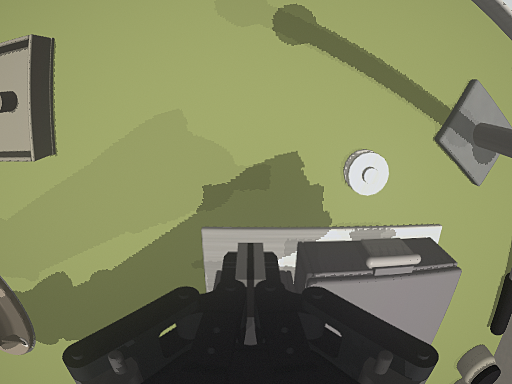

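The drum cover is shut flat, with its corners at (335,205), (457,327), (318,435) and (197,310). The hatch is still standing near (275,160), and the wrist view shows the fingers in front of it.

{"fn": "drive_tool", "kwargs": {"increments": [{"claw":0,"dx":-0.02,"dy":0,"dz":0,"wx":0,"wy":0,"wz":0},{"claw":0,"dx":-0.02,"dy":0,"dz":0,"wx":0,"wy":0,"wz":0},{"claw":0,"dx":-0.01,"dy":0,"dz":0,"wx":0,"wy":0,"wz":0},{"claw":0,"dx":-0.01,"dy":0,"dz":0,"wx":0,"wy":0,"wz":0},{"claw":0,"dx":-0.01,"dy":0,"dz":0,"wx":0,"wy":0,"wz":0},{"claw":0,"dx":-0.01,"dy":0,"dz":0,"wx":0,"wy":0,"wz":0},{"claw":0,"dx":-0.01,"dy":0,"dz":0,"wx":0,"wy":0,"wz":0},{"claw":0,"dx":-0.01,"dy":0,"dz":0.002,"wx":0,"wy":0,"wz":0},{"claw":0,"dx":-0.011,"dy":0,"dz":0.003,"wx":0,"wy":0,"wz":0},{"claw":0,"dx":-0.01,"dy":0,"dz":0.004,"wx":0,"wy":0,"wz":0}]}}

```text
t: 14.48
eef_pos: [0.5046, -0.0069, 0.157]
tool_rot: [0.0, 0.783, 0.623, 0.0]
contact_force: [0.8, 0.6, -0.2]
gripper_width: 0.002
grasp_force: 0.4
```

{"fn": "drive_tool", "kwargs": {"increments": [{"claw":0,"dx":-0.009,"dy":0,"dz":0.006,"wx":0,"wy":0,"wz":0},{"claw":0,"dx":-0.008,"dy":0,"dz":0.007,"wx":0,"wy":0,"wz":0},{"claw":0,"dx":-0.007,"dy":0,"dz":0.008,"wx":0,"wy":0,"wz":0},{"claw":0,"dx":-0.006,"dy":0,"dz":0.009,"wx":0,"wy":0,"wz":0},{"claw":0,"dx":-0.01,"dy":0,"dz":0.006,"wx":0,"wy":0,"wz":0},{"claw":0,"dx":-0.005,"dy":0,"dz":0.003,"wx":0,"wy":0,"wz":0},{"claw":0,"dx":0,"dy":0,"dz":0,"wx":0,"wy":0,"wz":0}]}}

```text
t: 15.35
eef_pos: [0.4943, -0.0507, 0.1181]
tool_rot: [-0.0, 0.783, 0.622, -0.0]
contact_force: [-0.2, -0.1, 0.2]
gripper_width: 0.004
grasp_force: 0.0
```

{"fn": "drive_tool", "kwargs": {"increments": [{"claw":0,"dx":0,"dy":0,"dz":0.003,"wx":0,"wy":0,"wz":0},{"claw":0,"dx":0,"dy":0,"dz":0.003,"wx":0,"wy":0,"wz":0},{"claw":0,"dx":0,"dy":0,"dz":0,"wx":0,"wy":0,"wz":0}]}}

```text
t: 15.72
eef_pos: [0.495, -0.05, 0.1129]
tool_rot: [0.0, 0.783, 0.623, 0.0]
contact_force: [-1.5, -1.1, 6.5]
gripper_width: 0.002
grasp_force: 3.5
```

{"fn": "drive_tool", "kwargs": {"increments": [{"claw":0,"dx":0,"dy":0,"dz":0.003,"wx":0,"wy":0,"wz":0},{"claw":0,"dx":0,"dy":0,"dz":0,"wx":0,"wy":0,"wz":0}]}}

```text
t: 15.98
eef_pos: [0.4951, -0.0505, 0.1105]
tool_rot: [0.001, 0.783, 0.622, 0.0]
contact_force: [-4.2, -2.5, 14.6]
gripper_width: -0.001
grasp_force: 6.8
```

{"fn": "drive_tool", "kwargs": {"increments": [{"claw":0,"dx":0,"dy":0,"dz":0.002,"wx":0,"wy":0,"wz":0},{"claw":0,"dx":0,"dy":0,"dz":0.001,"wx":0,"wy":0,"wz":0},{"claw":0,"dx":0,"dy":0,"dz":0,"wx":0,"wy":0,"wz":0}]}}

```text
t: 16.35
eef_pos: [0.4948, -0.0505, 0.1066]
tool_rot: [0.0, 0.783, 0.622, 0.0]
contact_force: [0.1, -3.8, 3.7]
gripper_width: 0.003
grasp_force: 1.9
```

{"fn": "drive_tool", "kwargs": {"increments": [{"claw":0,"dx":0,"dy":0,"dz":0.002,"wx":0,"wy":0,"wz":0},{"claw":0,"dx":0,"dy":0,"dz":0,"wx":0,"wy":0,"wz":0}]}}

```text
t: 16.6
eef_pos: [0.4945, -0.0497, 0.104]
tool_rot: [-0.0, 0.782, 0.623, 0.0]
contact_force: [0.4, 0.1, 0.6]
gripper_width: -0.003
grasp_force: 0.1
```

{"fn": "drive_tool", "kwargs": {"increments": [{"claw":0,"dx":0,"dy":0,"dz":0.002,"wx":0,"wy":0,"wz":0},{"claw":0,"dx":0,"dy":0,"dz":0.001,"wx":0,"wy":0,"wz":0},{"claw":0,"dx":0,"dy":0,"dz":0,"wx":0,"wy":0,"wz":0}]}}

```text
t: 16.98
eef_pos: [0.4949, -0.0498, 0.1036]
tool_rot: [-0.0, 0.783, 0.623, 0.0]
contact_force: [-9.7, -0.8, 31.2]
gripper_width: 0.0
grasp_force: 15.7
```

Firm stop at the home height. Retract and check.

{"fn": "drive_tool", "kwargs": {"increments": [{"claw":0,"dx":0,"dy":0,"dz":-0.02,"wx":0,"wy":0,"wz":0},{"claw":0,"dx":0,"dy":0,"dz":-0.04,"wx":0,"wy":0,"wz":0},{"claw":0,"dx":0,"dy":0,"dz":-0.05,"wx":0,"wy":0,"wz":0},{"claw":0,"dx":0,"dy":0,"dz":-0.05,"wx":0,"wy":0,"wz":0},{"claw":0,"dx":-0.03,"dy":0,"dz":-0.04,"wx":0,"wy":0,"wz":0},{"claw":0,"dx":0,"dy":0,"dz":0,"wx":0,"wy":0,"wz":0}]}}

```text
t: 17.73
eef_pos: [0.4891, -0.0812, 0.3044]
tool_rot: [0.002, 0.784, 0.621, 0.002]
contact_force: [-0.8, 1.1, -0.5]
gripper_width: 0.001
grasp_force: 0.0
```

Run:
```python
from h import *
o=get_obs();p=o["eef_pos"];print(o["t"],p,o["contact_force"])
for n in("scene","side"):
  im,d,P=pts(n)
  W=np.c_[(P.reshape(-1,3)[:,:2]-O)@np.c_[EX,EY],P.reshape(-1,3)[:,2]]
  for nm,x0,y0,y1 in(("cover",0,-.07,.07),("hatch",-.127,-.03,.035)):
    m=(abs(W[:,0]-x0)<.025)&(W[:,1]>y0)&(W[:,1]<y1)&(W[:,2]>.05)&(W[:,2]<.12); w=W[m]
    print(n,nm,m.sum(),np.median(w[:,2]) if m.sum() else None,np.polyfit(w[:,1],w[:,2],1) if m.sum()>5 else None)
  if n=="scene":cv2.imwrite("pics/s3.png",cv2.resize(im[120:320,160:427,::-1],(800,600),interpolation=cv2.INTER_CUBIC))
```

```text
17.725 [ 0.48906812 -0.0812055   0.30435183] [-0.76074394  1.06942679 -0.49545373]
scene cover 734 0.07920981776598857 [-0.00315655  0.07914017]
scene hatch 295 0.07700881974919152 [-0.00434824  0.07697788]
side cover 348 0.08130083643652469 [-0.00384729  0.08130427]
side hatch 213 0.07915421823665021 [0.00430588 0.07915845]
```

View pics/s3.png

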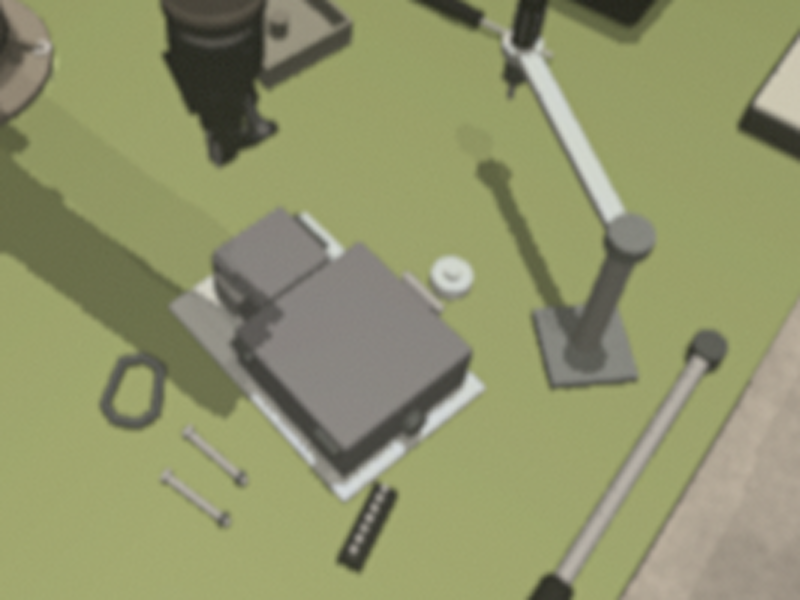

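Both lids lie flat: the cover at about (355,345) and the hatch at about (270,255), with slopes under 0.005. The driver at (525,30) is well clear to the left, and the loose parts have not moved.

```bash
python3 -c "
from station import *
print(hand_in())"
```

```text
the job is handed in; nothing more can be done
None
```

The driver arm was swung well clear to the left first, then the drum cover and brake hatch were each pressed home until the catch snapped; both measured flat and shut, and the job is handed in.

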